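# Slide a standing filter cassette home into the drying rack

## Robot

A 6-joint arm with a two-finger parallel gripper is mounted at the origin on the work surface. World frame = base frame: x ahead of the robot, y to its left, z up, the work surface at z = 0. Lengths are in m, angles in rad, forces in N, time in s.
With the tool pointing down it reaches from about 0.425 to 0.95 m from the base axis. Payload 3.5 kg.
Tool frame: the origin (TCP) lies midway between the tips of the shut fingers; the grasp point (between the pads) lies 19 mm behind it; z points along the fingers, y is the line along which they close (so a half turn about z gives the same grasp; the last joint's range is limited). The gripper opens to 85 mm and grips with 20 to 120 N. Pads are 22 mm wide; open, the fingers measure 114 mm over their backs; the gripper's body (76 mm by 85 mm) begins 54 mm behind the grasp point. The pads swing forward as they close: fully open they stand 13 mm farther back than shut.
Start: joints at [-1.282, 0.286, 1.577, -0, 1.279, -0.15], TCP at [0.287, -0.611, 0.195] pointing down, gripper open.
Joint ranges: [-2.77, 2.77], [-0.9, 2.22], [0.21, 2.48], [-1.53, 4.67], [0.24, 2.81], [-2.84, 2.84]. Speed limits (rad/s): [2.79, 2.79, 3.14, 3.14, 3.14, 3.14].

## Interface

Orientations are given as a unit quaternion [x, y, z, w].
In Python, from plant import ctrl gives the robot as it stands. The module is installed in compiled form; this text tells all that it offers.
- The arm moves only by the shell command python3 -m inch 'ROWS' [FORCE]. ROWS is JSON, a list of rows, each a list of 5 numbers: the closure, from 0 (fully open) to 1 (shut), then the shift along the tool's x, y, z in m, then the turn about the tool's z in degrees. A call has 1 to 5 rows; each row is the pose to reach, as a shift and turn from the pose commanded when the call began, along the tool's axes at that moment; what a row does not reach only later rows make up. A row lasts 1/12 s, in which the tool goes at most 41.7 mm and 7.16 degrees, less where a joint would pass 70% of its speed; a pose out of reach is approached as far as the arm can. A call with a gripper value outside its range is refused whole. The fingers move at their own pace and stop on an object; FORCE is the grip in N (left out, the last holds). Time passes only in rows, so rows that repeat a pose let the fingers close. It gives the time, the measured TCP pose, the force, the opening and the grip force at its end, in the units of the state.
- ctrl.get_state(): the state, without advancing time (a new reading comes with each control period).
- ctrl.read_camera(name): name is "side" or "top"; returns a dict with "pixels" (480x640x3 uint8, red, green, blue), "depth" (480x640 float32, m along the optical axis (not along the pixel's ray), 0 where there is no reading), "fx", "fy", "cx", "cy" (pixels), "D" ([k1, k2, p1, p2, k3] as OpenCV has them; the pictures are not rectified), "xyz" and "rotation" of the camera in the world. Camera axes: x right, y down, z forward; pixel columns grow to the right and rows downward; lengths in m; the calibration is good to about 2 mm. A picture is of the moment at which its call begins.
- ctrl.sign_off(): hands the job in; it is judged then, once.
Trained networks look in a picture, given as the dict that the camera call returned (one of the last four; its "shot" number tells which), for a name from the list of things; names that differ only in an ending like _2 or _b are one class to them, and where a whole thing is asked for, a point or a joint stands for the part that bears it (a point fixed in the world has none). Each returns a list of dicts, best first, with "score" (0 to 1); they miss things now and then, are a little off and sometimes report something else, mostly with a low value. They report only what shows in the picture. A call takes as long as a camera call.
- ctrl.spot_in(query, picture): "at" ([column, row] in pixels, amid what is visible of it).
- ctrl.tip_of(query, picture): "at" ([column, row] in pixels: a listed point, or the origin of a listed thing).
The state is a dict: "time": time; "qpos": joint angles; "dq": joint speeds; "joint_efforts": joint torques, N m; "eef_pos": TCP position; "tcp_rot": TCP orientation; "contact_force": force on the tool from outside, world axes, zero at the start; "wrist_torque": the same for the moment, N m; "opening": opening from 0.0 (shut) to 1.0 (fully open); "finger_force": force on a finger pad.
Only numpy, scipy, OpenCV 4.12 (cv2) and the standard library are available. Lean on these libraries where they do the work, as an engineer would, in place of code of your own. Each camera call takes 0.05 s, during which the arm holds its last target. There are 200 camera calls.

## Task

One washed filter cassette stands out on the counter in front of the drying rack's empty bay. Without gripping or lifting it, push it with the fingertips or the outside of the fingers, low on its body so that it slides upright and does not tip, into the empty bay until it stands square and fully home against the rack's rear plate, then take the hand away. Leave the two parked cassettes, the cyclone cap and the saucer where they are.

Things in the scene. Friction and masses are not known exactly. Their poses are not given: they have to be found in the camera images.
- cassette: the cassette to push: grey plastic frame round white pleated paper, 55 mm deep (x), 90 wide (y), 200 tall, 0.25-0.5 kg; broad pleated faces look along +x and -x; origin at centre of its underside. Stands loose 90-125 mm short of home, up to 50 mm off the bay's middle line, yaw up to 0.3. Counter friction 0.5-0.7: a broad face pushed above 35 mm height may tip it, below 25 mm it slides; side faces: 60 mm
- bay_mat: the empty bay, any of the three, with a thin dark mat flush in the counter (no step). Origin on the counter where the cassette's origin stands when home; x points into the bay to the rear plate (the way to push), y along the rack. 108 mm wide between dividers. Rear plate's face 28 mm beyond the origin; divider noses reach 20 mm before it, so a cassette at home stands 8 mm proud of them
- rack: low steel drying rack screwed to the counter: slotted rear plate 372 mm long, 90 high; four dividers 12 mm thick, 60 high, 48 long, round-nosed, make three bays at 120 mm pitch, open in front and on top. Origin on the counter at the middle of the rear plate's front face; x points away through the plate, y along it; bays at y = -0.12, 0, 0.12 m, on the -x side
- parked_1: a parked cassette of the same make and size (55 x 90 x 200 mm), loose, standing home in one of the other bays; origin at the centre of its underside
- parked_2: the other parked cassette, likewise
- cap: yellow plastic cyclone cap standing on the counter off the +y end of the rack, round, 100 mm across, 72 mm high, loose; origin at the centre of its underside
- saucer: white ceramic saucer on the counter off the -y end of the rack, 124 mm across, 16 mm high, loose; origin at the centre of its underside

How it is judged:
At the end, for the whole second after the job is handed in: The cassette stands upright (tilt under 0.05 rad) and at rest on the counter in the empty bay, within 5 mm of fully home against the rear plate and square to it within 0.08 rad; the parked cassettes, cap and saucer are still upright and within 15 mm of where they were (x of cassette in the frame of bay_mat between -0.005 and 0.006 m and y of cassette in the frame of bay_mat between -0.014 and 0.014 m and angle between the x axis of cassette and the x axis of bay_mat, either way round below 0.08 rad and angle between cassette's own z axis and vertical below 0.05 rad and height (world z) of cassette below 0.005 m and linear speed of cassette below 0.01 m/s and angular speed of cassette below 0.05 rad/s and distance of each of parked_1, parked_2, cap, saucer from where it was at the start of the episode below 0.015 m and angle between each of parked_1, parked_2's own z axis and vertical below 0.1 rad); the robot touches nothing.
It fails at once if the cassette tips more than 0.25 rad (angle between cassette's own z axis and vertical above 0.25 rad).
It fails at once if the cassette is lifted off the counter (more than 12 mm) (height (world z) of cassette above 0.012 m).
It fails at once if the cassette is pushed or held high on its body: fingers on it with the grasp point more than 0.1 m above the counter (contact force between the fingers and cassette above 0.5 N and height (world z) of the grasp point above 0.1 m).
It fails at once if a parked cassette, the cap or the saucer is shifted more than 15 mm (distance of any of parked_1, parked_2, cap, saucer from where it was at the start of the episode above 0.015 m).
It fails at once if the cassette is gripped: taken between the fingers, the grasp point inside its outline (x of the grasp point in the frame of cassette between -0.02 and 0.02 m and y of the grasp point in the frame of cassette between -0.036 and 0.036 m and z of the grasp point in the frame of cassette below 0.2 m).
It also fails if it takes over 67 s, if anything falls off the work surface, if the arm or the gripper's body presses on something with over 40 N, if the wrist force passes 120 N, or if a joint passes its speed limit or range.

## Working session

There is one attempt and no reset: what is moved stays moved. The work goes in short steps, Python scripts to look and compute and a shell command to move; the robot and the scene stay as the last step left them, time stands still between calls to the robot, and variables do not carry over. Pictures are saved under pics/ and viewed, at most 10 in all, crops included, and the job is handed in when it is done.

```bash
mkdir -p pics; cat > h.py <<'E'
import numpy as np,cv2
from plant import ctrl
def P(pic,uv,z=None):
    K=np.array([[pic['fx'],0,pic['cx']],[0,pic['fy'],pic['cy']],[0,0,1]]);uv=np.atleast_2d(np.array(uv,float))
    n=cv2.undistortPoints(uv.reshape(-1,1,2),K,np.array(pic['D'])).reshape(-1,2)
    R=np.array(pic['rotation']);R=R if R.shape==(3,3) else __import__('scipy.spatial.transform',fromlist=['Rotation']).Rotation.from_quat(R).as_matrix()
    d=np.c_[n,np.ones(len(n))]@R.T;o=np.array(pic['xyz'])
    if z is None:
        s=np.array([pic['depth'][int(round(v)),int(round(u))] for u,v in uv])
    else: s=(z-o[2])/d[:,2]
    return o+d*s[:,None]
def cloud(pic):
    v,u=np.mgrid[0:480,0:640];uv=np.c_[u.ravel(),v.ravel()].astype(float)
    K=np.array([[pic['fx'],0,pic['cx']],[0,pic['fy'],pic['cy']],[0,0,1]])
    n=cv2.undistortPoints(uv.reshape(-1,1,2),K,np.array(pic['D'])).reshape(-1,2)
    R=np.array(pic['rotation']);R=R if R.shape==(3,3) else __import__('scipy.spatial.transform',fromlist=['Rotation']).Rotation.from_quat(R).as_matrix()
    dp=pic['depth'].ravel()[:,None]
    w=np.array(pic['xyz'])+(np.c_[n,np.ones(len(n))]*dp)@R.T
    w[dp[:,0]==0]=np.nan
    return w.reshape(480,640,3)
E
python3 - <<'E'
from h import *
np.set_printoptions(precision=4,suppress=True)
for c in('top','side'):
    p=ctrl.read_camera(c);cv2.imwrite(f'pics/{c}0.png',p['pixels'][...,::-1]);print(c,p['xyz'],np.array(p['rotation']).round(3).tolist())
    for q in('cassette','bay_mat','rack','parked_1','cap','saucer'):
        t=ctrl.tip_of(q,p);print(q,[(np.round(i['at']),round(i['score'],2),P(p,i['at'],0)[0,:2]) for i in t[:4]])
print({k:np.round(v,3) for k,v in ctrl.get_state().items()})
E
```

```text
top [0.4048 0.0115 0.9691] [0.735, -0.667, 0.082, -0.09]
cassette [(array([398., 278.]), 0.89, array([ 0.5819, -0.1358]))]
bay_mat [(array([414., 236.]), 0.61, array([ 0.6808, -0.167 ]))]
rack []
parked_1 [(array([308., 239.]), 0.8, array([0.6505, 0.0686])), (array([363., 234.]), 0.66, array([ 0.6739, -0.0518])), (array([413., 235.]), 0.35, array([ 0.6828, -0.1636]))]
cap [(array([244., 227.]), 0.6, array([0.6646, 0.2158]))]
saucer [(array([479., 253.]), 0.63, array([ 0.6564, -0.3119]))]
side [1.0088 0.3746 0.9146] [0.377, 0.887, -0.246, -0.105]
cassette []
bay_mat [(array([252., 216.]), 0.46, array([ 0.6744, -0.1571]))]
rack [(array([277., 254.]), 0.9, array([ 0.7012, -0.0456]))]
parked_1 [(array([287., 242.]), 0.88, array([ 0.6673, -0.0504])), (array([330., 276.]), 0.55, array([0.6622, 0.073 ]))]
cap [(array([380., 322.]), 0.68, array([0.6662, 0.217 ]))]
saucer [(array([213., 174.]), 0.9, array([ 0.6574, -0.3179])), (array([332., 277.]), 0.23, array([0.6617, 0.078 ]))]
{'time': np.float64(0.7), 'qpos': array([-1.282,  0.286,  1.577, -0.   ,  1.279, -0.15 ]), 'dq': array([ 0.001, -0.001,  0.   ,  0.001, -0.   , -0.   ]), 'joint_efforts': array([  0.   , -40.582, -29.286,  -0.   ,   0.001,  -0.   ]), 'eef_pos': array([ 0.287, -0.611,  0.195]), 'tcp_rot': array([ 0.976,  0.218, -0.   ,  0.   ]), 'contact_force': array([-0.24 ,  0.185,  0.028]), 'wrist_torque': array([-0.04 ,  0.001, -0.063]), 'finger_force': np.float64(0.0), 'opening': np.float64(1.0)}
```

View pics/top0.png

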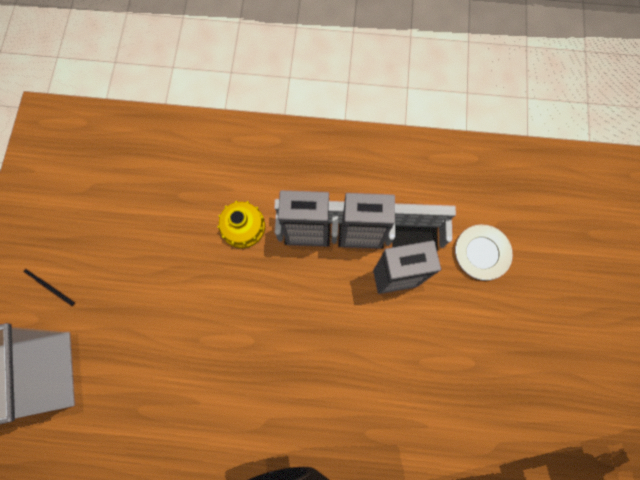

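View pics/side0.png

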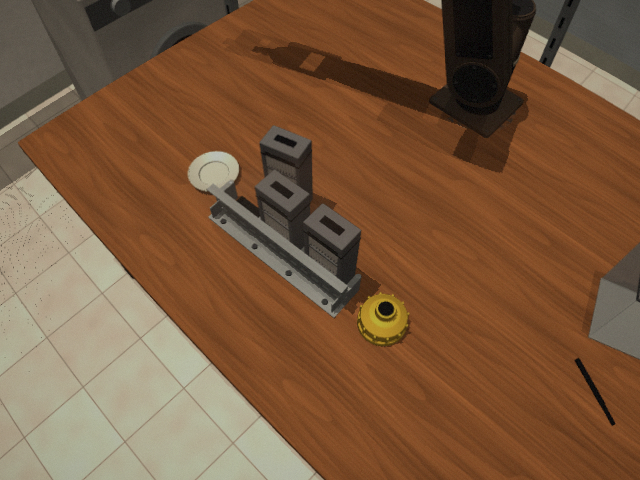

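The empty bay is the −y one (top view about (415,236)). The cassette stands in front of it, top at (411,258), yawed. Next I'll fit the tops and the rack from depth.

```bash
cat >> h.py <<'E'
def tops():
    out=[]
    for c in('top','side'):
        p=ctrl.read_camera(c);w=cloud(p)
        m=((w[...,2]>.188)&(w[...,2]<.212)&(w[...,0]>.45)&(w[...,0]<.8)&(abs(w[...,1])<.35)).astype(np.uint8)
        n,l,s,_=cv2.connectedComponentsWithStats(m)
        for i in range(1,n):
            if s[i,4]<300:continue
            cs,_=cv2.findContours((l==i).astype(np.uint8),cv2.RETR_EXTERNAL,cv2.CHAIN_APPROX_NONE)
            q=P(p,cs[0].reshape(-1,2),.2)[:,:2]
            r=cv2.minAreaRect((q*1000).astype(np.float32));b=cv2.boxPoints(r)
            e=max([b[1]-b[0],b[2]-b[1]],key=np.linalg.norm)  # long side = y axis
            if e[1]<0:e=-e
            out.append((c,np.array(r[0])/1000,sorted(r[1]),np.arctan2(-e[0],e[1])))
            print(c,'centre',np.round(r[0],1),'size',np.round(sorted(r[1]),1),'yaw',round(float(out[-1][3]),3))
        if 1:
            m=((w[...,2]>.083)&(w[...,2]<.095)&(w[...,0]>.64)&(w[...,0]<.8)&(w[...,1]<.16)&(w[...,1]>-.28))
            q=w[m]
            if len(q)>30:
                a=cv2.fitLine((q[:,:2]*1000).astype(np.float32),cv2.DIST_HUBER,0,.01,.01).ravel();a*= np.sign(a[1])
                d=a[:2];nrm=np.array([d[1],-d[0]]);t=(q[:,:2]*1000)
                print(c,'rack yaw',np.arctan2(-a[0],a[1]),'n range',np.percentile(t@nrm,[2,50,98]),'t range',np.percentile(t@d,[.5,99.5]),'n,d',nrm,d,len(q))
E
python3 - <<'E'
from h import *
np.set_printoptions(precision=4,suppress=True)
tops()
E
```

```text
top centre [659.   71.8] size [57.8 89.7] yaw 0.06
top centre [665.7 -47.1] size [58.2 89. ] yaw 0.057
top centre [ 579.3 -128.4] size [56.2 91.4] yaw 0.278
top rack yaw 0.07608087 n range [639.9515 697.1422 710.2183] t range [-284.5216   85.8723] n,d [0.9971 0.076 ] [-0.076   0.9971] 950
side centre [ 587.2 -123. ] size [63.4 94.4] yaw 0.255
side centre [673.8 -42.9] size [60.6 96.5] yaw 0.055
side centre [667.4  76.3] size [61.3 93.8] yaw 0.057
side rack yaw 0.0648125 n range [674.8729 703.4208 715.104 ] t range [-273.0585   95.5466] n,d [0.9979 0.0648] [-0.0648  0.9979] 1934
```

```bash
python3 -m inch '[[0,0,0,-0.03,6],[0,0,0,-0.06,12],[0,0,0,-0.09,18],[0,0,0,-0.11,21.9],[0,0,0,-0.11,21.9]]'
python3 -m inch '[[0,0.0196,-0.0356,0,0],[0,0.0392,-0.0712,0,0],[0,0.0588,-0.1068,0,0],[0,0.0784,-0.1424,0,0],[0,0.098,-0.178,0,0]]'
python3 -m inch '[[0,0.0196,-0.0356,0,0],[0,0.0392,-0.0712,0,0],[0,0.0588,-0.1068,0,0],[0,0.0784,-0.1424,0,0],[0,0.098,-0.178,0,0]]'
python3 -m inch '[[0,0.0196,-0.0356,0,0],[0,0.0392,-0.0712,0,0],[0,0.0588,-0.1068,0,0],[0,0.0784,-0.1424,0,0],[0,0.098,-0.178,0,0]]'
python3 -m inch '[[0,0.0135,-0.03,0,0],[0,0.027,-0.059,0,0],[0,0.027,-0.059,0,0]]'
```

```text
time: 1.22
eef_pos: [0.2875, -0.6133, 0.3127]
tcp_rot: [1.0, 0.027, 0.001, 0.006]
contact_force: [0.5, 0.8, 1.2]
opening: 1.001
finger_force: 0.0
time: 1.63
eef_pos: [0.3747, -0.4257, 0.3036]
tcp_rot: [1.0, 0.029, -0.0, -0.001]
contact_force: [0.9, -0.6, -0.0]
opening: 0.999
finger_force: 0.0
time: 2.05
eef_pos: [0.4624, -0.2423, 0.304]
tcp_rot: [1.0, 0.029, -0.0, -0.0]
contact_force: [0.4, -0.6, -0.0]
opening: 0.998
finger_force: 0.0
time: 2.47
eef_pos: [0.5502, -0.0591, 0.304]
tcp_rot: [1.0, 0.029, -0.001, -0.0]
contact_force: [1.6, -0.6, -0.1]
opening: 1.005
finger_force: 0.0
time: 2.72
eef_pos: [0.5743, 0.0041, 0.3035]
tcp_rot: [0.999, 0.032, -0.001, -0.001]
contact_force: [-0.1, 0.3, 0.1]
opening: 1.002
finger_force: 0.0
```

```bash
python3 -m inch '[[0,0,0,0.04,0],[0,0,0,0.08,0],[0,0,0,0.12,0],[0,0,0,0.16,0],[0,0,0,0.2,0]]'
python3 -m inch '[[0,0,0,0.04,0],[0,0,0,0.07,0],[0,0,0,0.09,0],[0,0,0,0.097,0],[0,0,0,0.097,0]]'
python3 - <<'E'
from h import *
tops()
p=ctrl.read_camera('side');cv2.imwrite('pics/side1.png',cv2.resize(p['pixels'][100:340,180:500,::-1],(800,600)))
E
```

```text
time: 3.13
eef_pos: [0.5727, -0.0011, 0.1026]
tcp_rot: [1.0, 0.029, -0.0, 0.0]
contact_force: [0.9, 0.1, -1.0]
opening: 1.0
finger_force: 0.0
time: 3.55
eef_pos: [0.5711, -0.0008, 0.0052]
tcp_rot: [1.0, 0.028, -0.003, -0.001]
contact_force: [0.4, 0.4, 1.4]
opening: 1.004
finger_force: 0.0
top centre [660.   72.3] size [57.  89.9] yaw 0.095
top centre [665.6 -47.1] size [58.3 89. ] yaw 0.057
top centre [ 579.2 -128.3] size [56.1 91.6] yaw 0.275
top rack yaw 0.064939335 n range [654.49343908 700.21152001 711.70118842] t range [-277.02494107   93.74166026] n,d [0.9978922 0.0648937] [-0.0648937  0.9978922] 858
side centre [ 587.4 -122.9] size [63.3 94.7] yaw 0.244
side centre [673.7 -43.1] size [60.8 96.3] yaw 0.062
side centre [593.8  12.9] size [44.7 74.6] yaw 0.637
side centre [667.1  76.5] size [60.7 94.3] yaw 0.057
side rack yaw 0.06299169 n range [675.79760738 703.36092742 715.142643  ] t range [-271.80006447   96.93819239] n,d [0.99801666 0.06295004] [-0.06295004  0.99801666] 1927
```

View pics/side1.png

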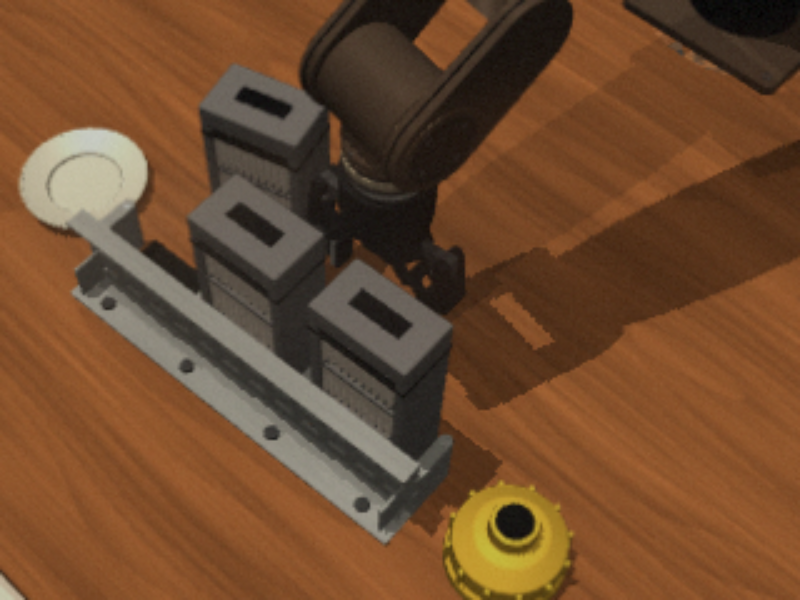

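The hand is down beside the cassette at about (390,240), clear of the parked ones. Now a gentle side push toward −y, set slightly ahead of the cassette's middle so it squares up.

```bash
python3 -m inch '[[0,0.012,0,0.002,0],[0,0.012,0.007,0.002,0],[0,0.012,0.014,0.002,0],[0,0.012,0.02,0.002,0],[0,0.012,0.025,0.002,0]]'
python3 -m inch '[[0,0,0.004,0,0],[0,0,0.008,0,0],[0,0,0.012,0,0],[0,0,0.016,0,0],[0,0,0.016,0,0]]'
python3 - <<'E'
from h import *
tops()
E
```

```text
time: 4.12
eef_pos: [0.5877, -0.0259, 0.0073]
tcp_rot: [1.0, 0.028, 0.001, 0.0]
contact_force: [0.6, 2.5, 1.3]
opening: 0.999
finger_force: 1.1
time: 4.53
eef_pos: [0.5878, -0.042, 0.0059]
tcp_rot: [1.0, 0.028, -0.0, 0.0]
contact_force: [0.4, -0.9, 0.3]
opening: 0.997
finger_force: 0.0
top centre [658.8  71.8] size [58.1 89.7] yaw 0.057
top centre [670.2 -46.9] size [49.3 89.5] yaw 0.045
top centre [ 573.7 -164.6] size [56.6 91.4] yaw 0.141
top rack yaw 0.06774731 n range [647.60875985 699.6038901  711.32221112] t range [-279.03533233   91.68244255] n,d [0.99770606 0.0676955 ] [-0.0676955   0.99770606] 864
side centre [ 581.4 -160.1] size [63.6 96.3] yaw 0.126
side centre [606.8 -23.6] size [43.9 72.2] yaw 0.8
side centre [674.2 -42.9] size [61.5 96.5] yaw 0.054
side centre [666.9  76.3] size [60.3 93.9] yaw 0.058
side rack yaw 0.063378766 n range [675.31574964 703.60145694 715.11555913] t range [-272.49832718   96.75784479] n,d [0.9979922  0.06333634] [-0.06333634  0.9979922 ] 1925
```

```bash
python3 -m inch '[[0,0,0.002,0,0],[0,0,0.004,0,0],[0,0,0.006,0,0],[0,0,0.008,0,0],[0,0,0.008,0,0]]'
python3 - <<'E'
from h import *
tops()
p=ctrl.read_camera('side');cv2.imwrite('pics/side2.png',cv2.resize(p['pixels'][100:260,190:390,::-1],(800,600)))
E
```

```text
time: 5.05
eef_pos: [0.5885, -0.0493, 0.0061]
tcp_rot: [1.0, 0.028, -0.0, 0.0]
contact_force: [0.2, 1.4, -0.4]
opening: 1.002
finger_force: 0.2
top centre [659.   71.8] size [58.1 89.9] yaw 0.049
top centre [671.2 -46.8] size [47.3 89.5] yaw 0.045
top centre [ 573.5 -171.5] size [56.1 92.1] yaw 0.13
top rack yaw 0.07057555 n range [647.79404407 698.92725285 710.89774292] t range [-281.17806604   89.85808475] n,d [0.99751055 0.07051697] [-0.07051697  0.99751055] 880
side centre [ 580.6 -166.2] size [63.3 98.3] yaw 0.095
side centre [607.5 -31. ] size [44.4 72.4] yaw 0.8
side centre [673.7 -42.8] size [60.6 96.7] yaw 0.055
side centre [667.   76.3] size [60.6 94. ] yaw 0.057
side rack yaw 0.06331392 n range [674.31443099 703.60672196 715.17450029] t range [-271.85667918   96.52294392] n,d [0.99799633 0.06327163] [-0.06327163  0.99799633] 1916
```

View pics/side2.png

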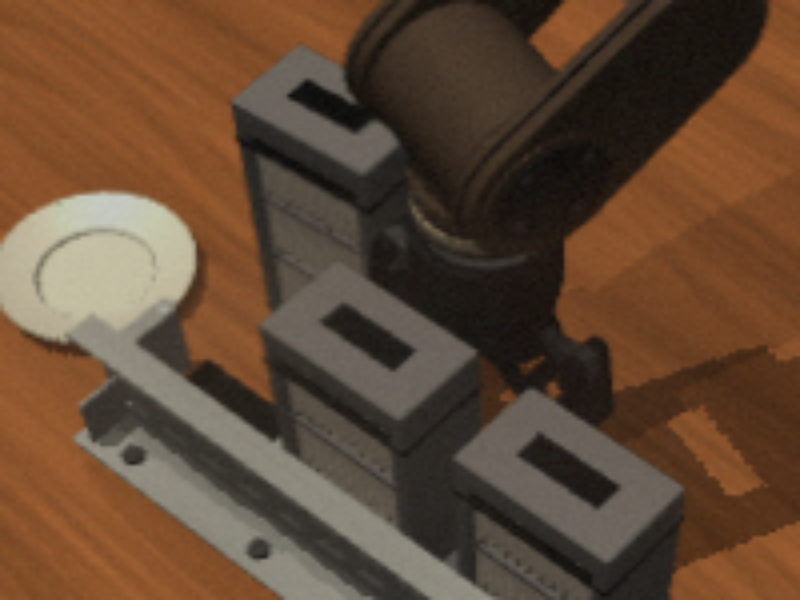

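The cassette is now about 1 mm off the bay's middle line and 0.05 rad from square. Before pushing the broad face, I'll measure the open finger's outer profile by height.

```bash
python3 - <<'E'
from h import *
for c in('side','top'):
    p=ctrl.read_camera(c);w=cloud(p).reshape(-1,3);t=np.array(ctrl.get_state()['eef_pos'])
    w=w[np.isfinite(w[:,0])]-t
    h=.058;X=w[:,0]*np.cos(h)+w[:,1]*np.sin(h);Y=-w[:,0]*np.sin(h)+w[:,1]*np.cos(h)
    m=(abs(X)<.03)&(Y>.01)&(Y<.12)
    for z in np.arange(.01,.16,.01):
        k=m&(abs(w[:,2]-z)<.005)
        if k.sum()>2: print(c,round(z,3),k.sum(),np.percentile(Y[k]*1000,[5,50,95,99]).round(),'x',np.percentile(X[k]*1000,[2,98]).round())
E
```

```text
side 0.1 14 [43. 60. 74. 74.] x [-7.  4.]
side 0.11 53 [30. 68. 74. 74.] x [-9. 19.]
side 0.12 79 [26. 39. 72. 72.] x [-8. 20.]
side 0.13 86 [18. 61. 71. 72.] x [-9. 21.]
side 0.14 106 [15. 39. 70. 70.] x [-9. 21.]
side 0.15 170 [23. 52. 68. 69.] x [-9. 20.]
```

```bash
python3 -m inch '[[0,0,-0.01,0,0],[0,0,-0.03,0,0],[0,-0.02,-0.03,-0.03,0],[0,-0.03,-0.03,-0.07,0],[0,-0.04,-0.03,-0.11,0]]'
python3 -m inch '[[0,0,0,-0.04,0],[0,0,0,-0.08,0],[0,0,0,-0.12,0],[0,0,0,-0.16,0],[0,0,0,-0.18,0]]'
python3 - <<'E'
from h import *
s=ctrl.get_state();print(s['qpos'],s['eef_pos'])
for c in('side','top'):
    p=ctrl.read_camera(c);w=cloud(p).reshape(-1,3);t=np.array(s['eef_pos'])
    w=w[np.isfinite(w[:,0])]-t
    h=.058;X=w[:,0]*np.cos(h)+w[:,1]*np.sin(h);Y=-w[:,0]*np.sin(h)+w[:,1]*np.cos(h)
    m=(abs(X)<.05)&(abs(Y)<.12)
    for z in np.arange(-.01,.2,.01):
        k=m&(abs(w[:,2]-z)<.005)
        if k.sum()>2: print(c,round(z,3),k.sum(),np.percentile(Y[k]*1000,[0,5,50,95,100]).round(),'x',np.percentile(X[k]*1000,[2,98]).round())
E
```

```text
time: 5.72
eef_pos: [0.5444, -0.0202, 0.1151]
tcp_rot: [1.0, 0.029, -0.003, -0.001]
contact_force: [1.0, 0.5, 0.6]
opening: 0.996
finger_force: 0.0
time: 6.13
eef_pos: [0.5483, -0.0213, 0.3028]
tcp_rot: [1.0, 0.028, 0.004, 0.001]
contact_force: [0.3, 0.2, 0.8]
opening: 0.998
finger_force: 0.0
[-2.23536343e-01 -6.38131846e-02  1.76358893e+00 -3.24948834e-04
  1.43279621e+00  1.29057457e+00] [ 0.54834642 -0.02127839  0.30284492]
side 0.05 29 [-48. -44. -42.  50.  50.] x [-8. 12.]
side 0.06 102 [-56. -52. -41.  57.  58.] x [-8. 13.]
side 0.07 124 [-55. -53.   1.  57.  58.] x [-8. 12.]
side 0.08 119 [-56. -51. -42.  57.  58.] x [-8. 12.]
side 0.09 92 [-66. -54. -43.  58.  61.] x [-10.  13.]
side 0.1 269 [-73. -65.  45.  75.  76.] x [-9. 15.]
side 0.11 335 [-73. -67.  34.  74.  76.] x [-10.  18.]
side 0.12 396 [-71. -62.  30.  72.  74.] x [-12.  18.]
side 0.13 313 [-70. -63.  23.  71.  73.] x [-10.  20.]
side 0.14 463 [-68. -58.  15.  70.  72.] x [-8. 20.]
side 0.15 500 [-68. -61.  39.  69.  70.] x [-11.  17.]
side 0.16 108 [-64. -61.  36.  63.  67.] x [-9. 12.]
side 0.17 218 [-24. -13.  
[... 169 characters left out ...]
2.  53.] x [-12.  -7.]
top 0.07 20 [-50. -50. -44.  53.  54.] x [-12.  -8.]
top 0.08 16 [-50. -49.  42.  47.  47.] x [-12. -10.]
top 0.09 19 [-55. -50.  42.  55.  57.] x [-13.   7.]
top 0.1 126 [-56. -54.  47.  55.  59.] x [-14.   4.]
top 0.11 83 [-57. -54.  32.  55.  58.] x [-18.  -3.]
top 0.12 138 [-45. -43.  35.  41.  42.] x [-18.  -2.]
top 0.13 33 [-36. -35.  30.  33.  33.] x [-19. -14.]
top 0.14 34 [31. 36. 52. 56. 57.] x [-13.  -5.]
top 0.15 135 [33. 36. 42. 51. 55.] x [-13.   5.]
top 0.16 26 [34. 35. 38. 51. 52.] x [-11.   5.]
top 0.17 36 [-23. -19.   7.  35.  36.] x [-39. -10.]
top 0.18 106 [-30. -22.  11.  34.  36.] x [-39. -10.]
top 0.19 108 [-28. -21.  10.  34.  36.] x [-40.  -9.]
```

```bash
python3 - <<'E'
from h import *
from scipy.spatial.transform import Rotation as Ro
p=ctrl.read_camera('side');s=ctrl.get_state();t=np.array(s['eef_pos']);print(t)
K=np.array([[p['fx'],0,p['cx']],[0,p['fy'],p['cy']],[0,0,1]])
R=np.array(p['rotation']);R=R if R.shape==(3,3) else Ro.from_quat(R).as_matrix()
a=np.array([-.058,.998,0])
pts=np.array([t,t+.057*a+[0,0,.013],t-.057*a+[0,0,.013],t+[0,0,.073]])
im=p['pixels'][...,::-1].copy()
uv=cv2.projectPoints((pts-p['xyz'])@R,np.zeros(3),np.zeros(3),K,np.array(p['D']))[0].reshape(-1,2);print(uv)
u,v=uv[0].astype(int);im=im[v-120:v+60,u-120:u+120];im=cv2.resize(im,None,fx=3.3,fy=3.3)
for q in uv: cv2.circle(im,(int((q[0]-u+120)*3.3),int((q[1]-v+120)*3.3)),4,(0,0,255),-1)
cv2.imwrite('pics/side3.png',im)
E
```

```text
[ 0.54780874 -0.02119899  0.29902379]
[[338.43945001 123.00260739]
 [364.86454652 133.51551033]
 [313.75064316 102.63374892]
 [339.93728961  91.08588374]]
```

View pics/side3.png

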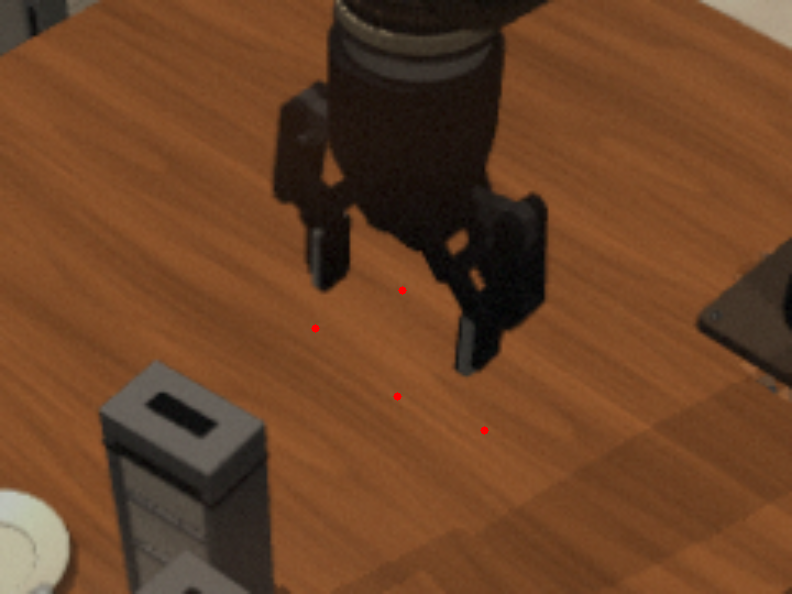

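The drawn fingertips sit about 40 mm above where the stated geometry puts the tip marks (484,430 vs 468,372). I'll shut the fingers and measure again.

```bash
python3 -m inch '[[1,0,0,0,0],[1,0,0,0,0],[1,0,0,0,0],[1,0,0,0,0],[1,0,0,0,0]]'
python3 -m inch '[[1,0,0,0,0],[1,0,0,0,0],[1,0,0,0,0],[1,0,0,0,0],[1,0,0,0,0]]'
cat >> h.py <<'E'
def prof(h,cams=('side','top'),lo=-.03,hi=.2,hx=.05):
    for c in cams:
        p=ctrl.read_camera(c);t=np.array(ctrl.get_state()['eef_pos']);w=cloud(p).reshape(-1,3)
        w=w[np.isfinite(w[:,0])]-t
        X=w[:,0]*np.cos(h)+w[:,1]*np.sin(h);Y=-w[:,0]*np.sin(h)+w[:,1]*np.cos(h)
        m=(abs(X)<hx)&(abs(Y)<.12)
        for z in np.arange(lo,hi,.01):
            k=m&(abs(w[:,2]-z)<.005)
            if k.sum()>2: print(c,round(z,3),k.sum(),np.percentile(Y[k]*1000,[0,50,100]).round(),'x',np.percentile(X[k]*1000,[2,98]).round())
E
python3 - <<'E'
from h import *
prof(.058)
E
```

```text
time: 6.7
eef_pos: [0.5464, -0.0213, 0.2948]
tcp_rot: [1.0, 0.028, -0.001, -0.0]
contact_force: [-0.7, -0.2, 0.5]
opening: 0.302
finger_force: 0.0
time: 7.12
eef_pos: [0.5469, -0.0214, 0.2962]
tcp_rot: [1.0, 0.028, 0.0, 0.0]
contact_force: [0.1, 0.0, 0.6]
opening: -0.007
finger_force: 0.0
side 0.04 19 [-7.  5.  9.] x [ 4. 13.]
side 0.05 76 [-14.   6.  14.] x [-5. 13.]
side 0.06 83 [-12.   7.  15.] x [-4. 13.]
side 0.07 68 [-13.   3.  16.] x [-1. 13.]
side 0.08 74 [-31.  -1.  28.] x [ 7. 15.]
side 0.09 224 [-36.  11.  39.] x [-7. 15.]
side 0.1 180 [-43.   7.  46.] x [-10.  18.]
side 0.11 244 [-53.  -5.  55.] x [ 2. 19.]
side 0.12 278 [-61.   6.  62.] x [ 4. 19.]
side 0.13 411 [-62.  19.  63.] x [-9. 21.]
side 0.14 305 [-48.  14.  53.] x [-2. 22.]
side 0.15 154 [-40.  34.  44.] x [-5. 19.]
side 0.16 73 [24. 37. 40.] x [-5. 13.]
side 0.17 229 [-23.  25.  38.] x [-9. 39.]
side 0.18 291 [-23.  23.  38.] x [-8. 40.]
side 0.19 298 [-23.  23.  38.] x [-9. 39.]
top 0.09 37 [-39.  26.  39.] x [-15.  -3.]
top 0.1 44 [-44.  29.  43.] x [-13.  -9.]
top 0.11 92 [-54.  34.  51.] x [-13.  -5.]
top 0.12 119 [-53.  41.  57.] x [-14.  10.]
top 0.13 126 [-53.  50.  57.] x [-14.  10.]
top 0.14 68 [31. 42. 50.] x [-12.   4.]
top 0.15 47 [-39.  38.  40.] x [-12.   7.]
top 0.16 5 [35. 37. 37.] x [-10.   5.]
top 0.17 67 [-30.   8.  36.] x [-38.  -8.]
top 0.18 106 [-28.  11.  36.] x [-38.  -7.]
top 0.19 118 [-31.  11.  36.] x [-38.  -5.]
```

```bash
python3 -m inch '[[0,-0.02,-0.02,0.03,0],[0,-0.04,-0.04,0.06,0],[0,-0.06,-0.06,0.1,0],[0,-0.07,-0.08,0.14,0],[0,-0.07,-0.08,0.18,0]]'
python3 -m inch '[[0,0,0,0.03,0],[0,0,0,0.06,0],[0,0,0,0.09,0],[0,0,0,0.1,0],[0,0,0,0.1,0]]'
python3 - <<'E'
from h import *
print(ctrl.get_state()['eef_pos'])
prof(.058,('side',),.005,.2)
p=ctrl.read_camera('side');cv2.imwrite('pics/side4.png',cv2.resize(p['pixels'][60:260,240:507,::-1],(800,600)))
E
```

```text
time: 7.63
eef_pos: [0.4722, 0.0556, 0.1246]
tcp_rot: [1.0, 0.029, 0.002, -0.0]
contact_force: [1.5, 0.3, -0.6]
opening: 0.707
finger_force: 0.0
time: 8.05
eef_pos: [0.4703, 0.054, 0.0218]
tcp_rot: [1.0, 0.028, -0.003, -0.0]
contact_force: [-0.2, -1.3, 0.9]
opening: 1.002
finger_force: 0.0
[0.47028834 0.05399476 0.02180179]
side 0.045 4 [-43. -43. -43.] x [-5.  5.]
side 0.055 37 [-55. -42.  55.] x [-11.  11.]
side 0.065 48 [-56. -42.  57.] x [-9. 12.]
side 0.075 52 [-56.  46.  58.] x [-6. 11.]
side 0.085 30 [-56. -42.  57.] x [ 4. 12.]
side 0.095 95 [-74.  44.  74.] x [-9. 14.]
side 0.105 190 [-73.  33.  76.] x [-11.  16.]
side 0.115 209 [-72.  33.  74.] x [-11.  18.]
side 0.125 128 [-71.  22.  73.] x [-9. 18.]
side 0.135 183 [-70.  19.  72.] x [-9. 20.]
side 0.145 207 [-68.  37.  70.] x [-10.  19.]
side 0.155 170 [-67.  37.  68.] x [-11.  13.]
side 0.165 65 [-23.  28.  39.] x [-7. 38.]
side 0.175 122 [-26.  18.  39.] x [-2. 38.]
side 0.185 137 [-30.  17.  39.] x [-4. 38.]
side 0.195 130 [-25.  16.  40.] x [-3. 38.]
```

View pics/side4.png

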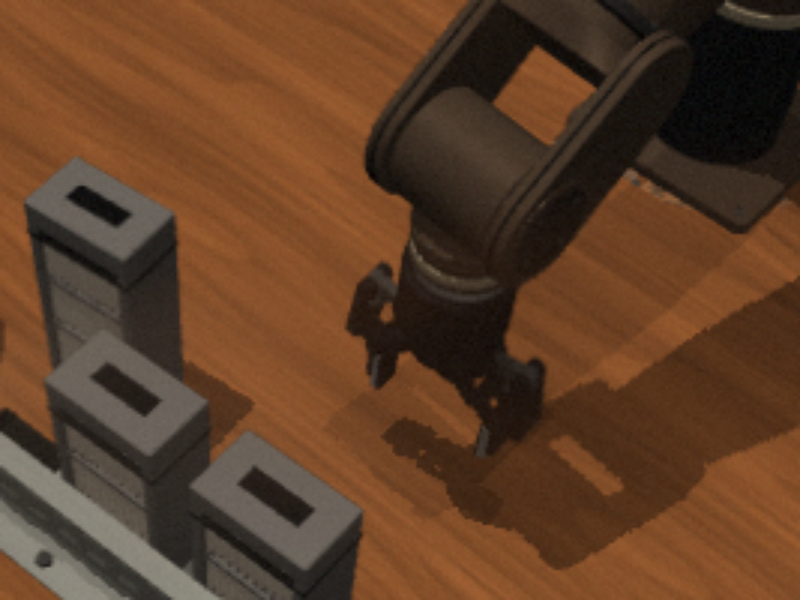

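The fingertips stand clear of their shadow, so they really are about 45 mm above the reported TCP. The earlier side push therefore landed higher than I intended, and I'll go lower on the broad face. Next I'll move behind the cassette and turn so an open finger leads.

```bash
python3 -m inch '[[0,-0.01,0.04,-0.02,0],[0,-0.02,0.08,-0.04,0],[0,-0.03,0.12,-0.04,0],[0,-0.04,0.16,-0.04,0],[0,-0.042,0.2,-0.04,0]]'
python3 -m inch '[[0,0,0.02,0,-7],[0,0,0.028,0,-14],[0,0,0.028,0,-21],[0,0,0.028,0,-28],[0,0,0.028,0,-35]]'
python3 -m inch '[[0,0,0,0,-7],[0,0,0,0,-14],[0,0,0,0,-21],[0,0,0,0,-28],[0,0,0,0,-35]]'
python3 -m inch '[[0,0,0,0,-7],[0,0,0,0,-14],[0,0,0,0,-20],[0,0,0,0,-20]]'
python3 - <<'E'
from h import *
s=ctrl.get_state();print(s['eef_pos'],s['qpos'])
tops();prof(.058+1.5708,('side',),-.05,.17)
E
```

```text
time: 8.57
eef_pos: [0.4436, -0.146, 0.0684]
tcp_rot: [1.0, 0.029, 0.003, 0.002]
contact_force: [0.4, -0.1, -0.0]
opening: 0.998
finger_force: 0.0
time: 8.98
eef_pos: [0.4459, -0.1731, 0.0677]
tcp_rot: [0.944, 0.33, 0.002, 0.002]
contact_force: [0.6, 0.3, -0.4]
opening: 1.0
finger_force: 0.0
time: 9.4
eef_pos: [0.446, -0.1726, 0.0677]
tcp_rot: [0.801, 0.599, 0.001, 0.003]
contact_force: [0.1, -0.4, 0.6]
opening: 0.998
finger_force: 0.0
time: 9.73
eef_pos: [0.4459, -0.1725, 0.0675]
tcp_rot: [0.686, 0.727, 0.0, 0.003]
contact_force: [-0.4, 0.4, 0.4]
opening: 1.003
finger_force: 0.0
[ 0.44588025 -0.17249344  0.06751928] [-5.81792073e-01 -5.26638866e-03  2.15457510e+00  2.66489752e-05
  9.86791073e-01 -6.40135102e-01]
top centre [659.   71.8] size [57.6 89.7] yaw 0.057
top centre [665.8 -47.1] size [57.9 89. ] yaw 0.057
top centre [ 573.6 -170.3] size [56.  92.2] yaw 0.123
top rack yaw 0.07873579 n range [639.39534633 696.65462431 710.12588943] t range [-286.76441105   83.98190041] n,d [0.9969019  0.07865446] [-0.07865446  0.9969019 ] 945
side centre [ 580.7 -165.4] size [63.1 99.1] yaw 
[... 589 characters left out ...]
 [36. 39.]
side 0.03 15 [-120. -113. -105.] x [36. 40.]
side 0.04 16 [-119. -112. -105.] x [36. 39.]
side 0.05 31 [-119. -105.   46.] x [-8. 39.]
side 0.06 68 [-118.  -49.   55.] x [-9. 39.]
side 0.07 79 [-119.  -51.   49.] x [-10.  38.]
side 0.08 76 [-119.  -50.   47.] x [-10.  38.]
side 0.09 67 [-119.   40.   61.] x [-7. 39.]
side 0.1 121 [-118.  -51.   69.] x [-8. 38.]
side 0.11 166 [-119.  -49.   70.] x [-11.  39.]
side 0.12 162 [-119.  -38.   69.] x [-13.  38.]
side 0.13 260 [-120.  -74.   70.] x [-45.  39.]
side 0.14 274 [-120.  -70.   67.] x [-44.  34.]
side 0.15 180 [-71. -43.  68.] x [-11.  16.]
side 0.16 83 [-69. -40.  63.] x [-12.  13.]
side 0.17 113 [-41. -31.  18.] x [-16.  38.]
```

```bash
python3 -m inch '[[0,-0.007,0,0.03,0],[0,-0.007,0,0.06,0],[0,-0.007,0,0.08,0],[0,-0.007,0,0.09,0],[0,-0.007,0,0.09,0]]'
python3 -m inch '[[0,0,0,0.002,0],[0,0,0,0.004,0],[0,0,0,0.006,0],[0,0,0,0.006,0]]'
python3 - <<'E'
from h import *
s=ctrl.get_state();print(s['eef_pos'],s['contact_force'])
prof(.058+1.5708,('side',),.03,.12)
p=ctrl.read_camera('side');cv2.imwrite('pics/side5.png',cv2.resize(p['pixels'][60:260,200:467,::-1],(800,600)))
E
```

```text
time: 10.3
eef_pos: [0.4428, -0.1772, -0.0274]
tcp_rot: [0.687, 0.726, -0.0, -0.002]
contact_force: [-0.6, 0.2, -0.9]
opening: 1.001
finger_force: 0.0
time: 10.63
eef_pos: [0.4452, -0.1787, -0.0306]
tcp_rot: [0.687, 0.727, 0.0, 0.001]
contact_force: [-0.1, 1.2, 0.1]
opening: 1.001
finger_force: 0.0
[ 0.44517843 -0.17871088 -0.03056356] [-0.11190129  1.24782861  0.05187653]
side 0.03 1623 [-97.  21. 120.] x [-33.  49.]
side 0.04 115 [-97.  18. 119.] x [-32.  48.]
side 0.05 10 [-106.   40.   45.] x [-7. 38.]
side 0.06 46 [-112.  -48.   53.] x [-8. 45.]
side 0.07 58 [-120.   -3.   53.] x [-8. 45.]
side 0.08 59 [-119.  -48.   52.] x [-7. 45.]
side 0.09 39 [-120.  -51.   55.] x [-2. 45.]
side 0.1 79 [-120.  -38.   71.] x [-2. 45.]
side 0.11 93 [-119.  -33.   72.] x [-9. 45.]
```

View pics/side5.png

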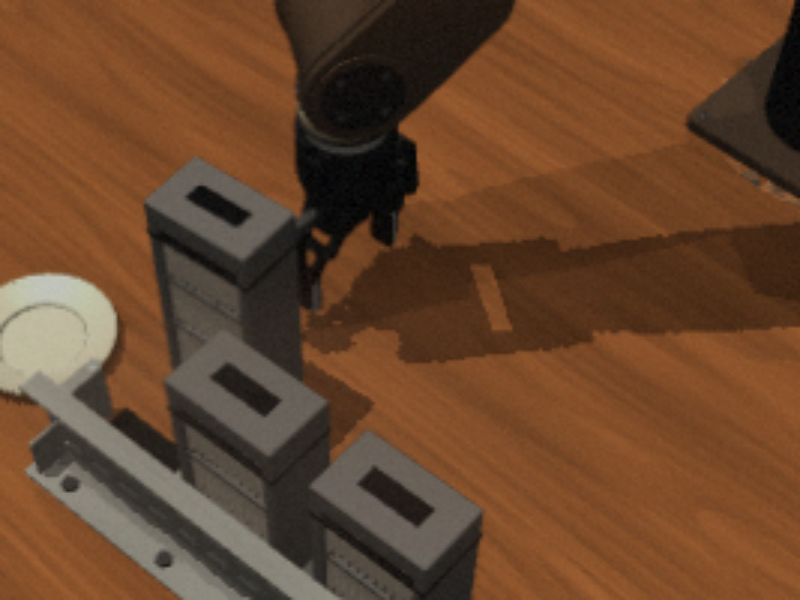

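```bash
python3 -m inch '[[0,0,0,0.003,0],[0,0,0,0.006,0],[0,0,0,0.008,0],[0,0,0,0.008,0]]'
python3 -m inch '[[0,0,0,0.001,0],[0,0,0,0.002,0],[0,0,0,0.002,0],[0,0,0,0.002,0]]'
python3 -m inch '[[0,0,0,0.001,0],[0,0,0,0.002,0],[0,0,0,0.002,0],[0,0,0,0.002,0]]'
```

```text
time: 11.07
eef_pos: [0.4439, -0.1779, -0.0401]
tcp_rot: [0.687, 0.727, -0.0, -0.001]
contact_force: [0.2, 0.1, 0.0]
opening: 1.001
finger_force: 0.0
time: 11.4
eef_pos: [0.4444, -0.1782, -0.0415]
tcp_rot: [0.687, 0.727, -0.0, -0.0]
contact_force: [0.9, 0.0, 0.3]
opening: 1.001
finger_force: 0.0
time: 11.73
eef_pos: [0.4444, -0.1782, -0.0435]
tcp_rot: [0.687, 0.727, -0.0, -0.0]
contact_force: [-0.3, -0.4, -0.7]
opening: 1.0
finger_force: 0.0
```

```bash
python3 -m inch '[[0,0,0,0.001,0],[0,0,0,0.002,0],[0,0,0,0.002,0],[0,0,0,0.002,0]]'
python3 -m inch '[[0,0,0,0.001,0],[0,0,0,0.002,0],[0,0,0,0.002,0],[0,0,0,0.002,0]]'
python3 - <<'E'
from h import *
prof(.058+1.5708,('side',),.04,.12)
E
```

```text
time: 12.07
eef_pos: [0.4444, -0.1782, -0.0455]
tcp_rot: [0.687, 0.727, -0.0, -0.0]
contact_force: [-1.1, 0.2, 0.8]
opening: 1.002
finger_force: 0.0
time: 12.4
eef_pos: [0.4444, -0.1782, -0.0475]
tcp_rot: [0.687, 0.727, -0.0, -0.0]
contact_force: [1.1, -0.2, -0.1]
opening: 1.002
finger_force: 0.0
side 0.04 11 [-70.  66. 102.] x [-6. 49.]
side 0.05 1556 [-100.   17.  120.] x [-25.  49.]
side 0.06 39 [-57.  41.  53.] x [-8. 11.]
side 0.07 49 [-111.  -48.   52.] x [-9. 44.]
side 0.08 46 [-114.   -2.   49.] x [-9. 45.]
side 0.09 40 [-118.  -48.   50.] x [-5. 44.]
side 0.1 88 [-119.  -45.   73.] x [-2. 45.]
side 0.11 87 [-118.  -32.   72.] x [-9. 45.]
```

```bash
python3 -m inch '[[0,0,0,0.001,0],[0,0,0,0.002,0],[0,0,0,0.002,0],[0,0,0,0.002,0]]'
python3 -m inch '[[0,0,0.008,0,0],[0,0,0.016,0,0],[0,0,0.021,0,0],[0,0,0.021,0,0]]'
python3 -m inch '[[0,0,0.002,0,0],[0,0,0.004,0,0],[0,0,0.006,0,0],[0,0,0.006,0,0]]'
python3 - <<'E'
from h import *
tops()
E
```

```text
time: 12.78
eef_pos: [0.4446, -0.1784, -0.0493]
tcp_rot: [0.687, 0.727, 0.0, 0.0]
contact_force: [0.7, 0.2, 1.6]
opening: 0.999
finger_force: 0.6
time: 13.12
eef_pos: [0.4666, -0.1773, -0.0493]
tcp_rot: [0.687, 0.727, 0.0, 0.001]
contact_force: [0.0, -0.2, 1.7]
opening: 0.997
finger_force: 0.6
time: 13.45
eef_pos: [0.4715, -0.1768, -0.0493]
tcp_rot: [0.687, 0.727, 0.0, 0.0]
contact_force: [-0.6, 0.6, 3.3]
opening: 0.998
finger_force: 1.6
top centre [658.7  71.8] size [58.3 89.7] yaw 0.057
top centre [665.7 -47.1] size [58.4 88.9] yaw 0.059
top centre [ 573.4 -170.4] size [56.2 92.2] yaw 0.129
top rack yaw 0.076585844 n range [639.76462151 697.05513174 710.16810121] t range [-285.08715209   85.54398661] n,d [0.99706876 0.076511  ] [-0.076511    0.99706876] 943
side centre [ 580.9 -166. ] size [63.7 97.2] yaw 0.099
side centre [674.2 -43. ] size [61.5 96.4] yaw 0.054
side centre [667.1  76.2] size [60.7 93.8] yaw 0.057
side rack yaw 0.06360157 n range [674.68288064 703.38212064 715.20851913] t range [-272.08065977   96.55081652] n,d [0.9979781 0.0635587] [-0.0635587  0.9979781] 1935
```

The fingertips touch the counter at reported z −0.049. I'll lift 1 mm and push in small steps; a top that moves much more than the push would show tipping.

```bash
cat >> h.py <<'E'
def quick():
    import io,contextlib
    b=io.StringIO()
    with contextlib.redirect_stdout(b): tops()
    print('\n'.join(l for l in b.getvalue().split('\n') if 'rack' not in l)); s=ctrl.get_state();print(np.round(s['eef_pos'],4),np.round(s['contact_force'],1))
E
python3 -m inch '[[0,0,0.001,-0.001,0],[0,0,0.002,-0.001,0],[0,0,0.004,-0.001,0],[0,0,0.005,-0.001,0]]'
python3 -c "from h import *;quick()"
```

```text
time: 13.88
eef_pos: [0.4758, -0.176, -0.0489]
tcp_rot: [0.687, 0.727, -0.0, -0.001]
contact_force: [-2.6, -0.1, -0.9]
opening: 0.999
finger_force: 0.0
top centre [658.9  71.8] size [57.9 89.7] yaw 0.057
top centre [665.7 -47.1] size [58.1 89. ] yaw 0.057
top centre [ 575.9 -170. ] size [55.1 92. ] yaw 0.098
side centre [ 584.3 -165.8] size [64.2 97.7] yaw 0.085
side centre [674.1 -42.9] size [61.2 96.5] yaw 0.055
side centre [667.2  76.4] size [60.8 94.1] yaw 0.057

[ 0.476  -0.1761 -0.0488] [-1.4  0.1 -0.2]
```

```bash
python3 -m inch '[[0,0,0.002,0,0],[0,0,0.004,0,0],[0,0,0.006,0,0],[0,0,0.006,0,0]]'
python3 -c "from h import *;quick()"
```

```text
time: 14.32
eef_pos: [0.4829, -0.1762, -0.0483]
tcp_rot: [0.687, 0.727, 0.0, 0.0]
contact_force: [-1.3, -0.4, -0.1]
opening: 1.003
finger_force: 0.0
top centre [658.9  71.8] size [57.9 89.7] yaw 0.057
top centre [665.9 -47.1] size [57.9 88.9] yaw 0.06
top centre [ 584.3 -170.4] size [57.2 91.8] yaw 0.08
side centre [ 591.8 -165.7] size [62.9 99.6] yaw 0.041
side centre [673.8 -42.7] size [60.7 96.9] yaw 0.054
side centre [667.1  76.3] size [60.7 93.9] yaw 0.057

[ 0.4826 -0.1762 -0.0484] [-1.2  0.  -1.2]
```

It slides upright (hand +6.7 mm, top about +8 mm) and is squaring up. Continuing.

```bash
python3 -m inch '[[0,0,0.003,0,0],[0,0,0.006,0,0],[0,0,0.009,0,0],[0,0,0.012,0,0],[0,0,0.013,0,0]]'
python3 -c "from h import *;quick()"
```

```text
time: 14.83
eef_pos: [0.4961, -0.1756, -0.0482]
tcp_rot: [0.687, 0.727, 0.0, 0.0]
contact_force: [-0.5, 0.6, -0.2]
opening: 0.997
finger_force: 0.0
top centre [658.9  71.8] size [58.  89.7] yaw 0.057
top centre [665.8 -47.1] size [58. 89.] yaw 0.057
top centre [ 597.  -170.8] size [57.2 90.7] yaw 0.062
side centre [ 603.9 -166.2] size [62.3 96.9] yaw 0.061
side centre [673.7 -43.1] size [60.6 96.2] yaw 0.054
side centre [667.   76.1] size [60.8 93.5] yaw 0.06

[ 0.4958 -0.1755 -0.0483] [-0.6 -0.8 -0.7]
```

```bash
python3 -m inch '[[0,0,0.003,0,0],[0,0,0.006,0,0],[0,0,0.009,0,0],[0,0,0.012,0,0],[0,0,0.013,0,0]]'
python3 -c "from h import *;quick()"
```

```text
time: 15.35
eef_pos: [0.509, -0.1747, -0.0483]
tcp_rot: [0.687, 0.727, 0.0, 0.0]
contact_force: [-2.3, -0.1, -0.1]
opening: 1.006
finger_force: 0.0
top centre [659.   71.8] size [57.8 89.7] yaw 0.06
top centre [665.7 -47.1] size [58.1 89. ] yaw 0.057
top centre [ 609.6 -170.1] size [57.  90.6] yaw 0.061
side centre [ 616.9 -165.3] size [61.6 97.3] yaw 0.05
side centre [673.9 -43. ] size [61.  96.4] yaw 0.054
side centre [667.   75.9] size [61.  93.2] yaw 0.048

[ 0.5088 -0.1747 -0.0484] [-2.2 -0.6  0.3]
```

```bash
python3 -m inch '[[0,0,0.003,0,0],[0,0,0.007,0,0],[0,0,0.011,0,0],[0,0,0.015,0,0],[0,0,0.018,0,0]]'
python3 -c "from h import *;quick()"
```

```text
time: 15.87
eef_pos: [0.527, -0.1737, -0.0483]
tcp_rot: [0.687, 0.727, 0.0, 0.0]
contact_force: [-1.2, -0.8, -0.1]
opening: 1.002
finger_force: 0.0
top centre [659.1  71.8] size [57.8 89.7] yaw 0.063
top centre [665.8 -47.1] size [58.1 88.9] yaw 0.06
top centre [ 627.5 -169.2] size [57.8 90.9] yaw 0.07
side centre [ 635.9 -164.4] size [61.7 97.9] yaw 0.051
side centre [673.9 -42.9] size [60.8 96.5] yaw 0.055
side centre [667.1  76.1] size [60.8 93.5] yaw 0.058

[ 0.5273 -0.1738 -0.0482] [-1.8 -0.6 -0.4]
```

```bash
python3 -m inch '[[0,0,0.003,0,0],[0,0,0.007,0,0],[0,0,0.011,0,0],[0,0,0.015,0,0],[0,0,0.018,0,0]]'
python3 -c "from h import *;quick()"
```

```text
time: 16.38
eef_pos: [0.5449, -0.1726, -0.0483]
tcp_rot: [0.687, 0.727, 0.0, 0.0]
contact_force: [-1.0, -1.1, 0.3]
opening: 1.0
finger_force: 0.0
top centre [659.   71.8] size [57.9 89.7] yaw 0.061
top centre [665.5 -47.1] size [58.5 89. ] yaw 0.057
top centre [ 646.  -168.2] size [59.5 91.8] yaw 0.088
side centre [ 653.7 -163.1] size [61.8 97.6] yaw 0.065
side centre [673.9 -42.9] size [60.9 96.6] yaw 0.055
side centre [666.9  76.3] size [60.3 94. ] yaw 0.057

[ 0.5451 -0.1727 -0.0483] [-1.3  0.1  0.4]
```

```bash
python3 -m inch '[[0,0,0.003,0,0],[0,0,0.006,0,0],[0,0,0.01,0,0],[0,0,0.014,0,0],[0,0,0.015,0,0]]'
python3 -c "from h import *;quick()"
```

```text
time: 16.9
eef_pos: [0.5602, -0.1719, -0.0482]
tcp_rot: [0.687, 0.727, 0.0, 0.0]
contact_force: [-2.5, -0.5, 0.1]
opening: 0.999
finger_force: 0.0
top centre [658.9  71.8] size [57.9 89.7] yaw 0.057
top centre [665.8 -47.1] size [58.1 88.9] yaw 0.06
top centre [ 661.7 -167.7] size [59.9 90.7] yaw 0.056
side centre [ 667.7 -162.3] size [61.7 98.5] yaw 0.079
side centre [673.6 -42.9] size [60.3 96.7] yaw 0.054
side centre [666.9  76.4] size [60.4 94.2] yaw 0.057

[ 0.5598 -0.1718 -0.0483] [-1.7  0.6  0.4]
```

```bash
python3 -m inch '[[0,0,0.002,0,0],[0,0,0.004,0,0],[0,0,0.006,0,0],[0,0,0.008,0,0],[0,0,0.008,0,0]]'; python3 -m inch '[[0,0,0.001,0,0],[0,0,0.002,0,0],[0,0,0.003,0,0],[0,0,0.003,0,0]]'
python3 -c "from h import *;quick()"
```

```text
time: 17.42
eef_pos: [0.5678, -0.1713, -0.0483]
tcp_rot: [0.687, 0.727, 0.0, 0.0]
contact_force: [-1.3, 0.3, 0.1]
opening: 1.001
finger_force: 0.0
time: 17.75
eef_pos: [0.5705, -0.1712, -0.0484]
tcp_rot: [0.687, 0.727, 0.0, 0.0]
contact_force: [-1.3, -0.5, -0.7]
opening: 0.997
finger_force: 0.0
top centre [658.8  71.8] size [58.1 89.7] yaw 0.057
top centre [665.8 -47.1] size [58.1 88.9] yaw 0.06
top centre [ 670.6 -166.2] size [59.9 92. ] yaw 0.052
side centre [ 677.1 -161.2] size [62.1 99.6] yaw 0.083
side centre [673.7 -42.5] size [60.5 97.4] yaw 0.055
side centre [666.6  75.8] size [61.2 92.9] yaw 0.035

[ 0.5703 -0.1711 -0.0485] [-1.4 -0.7 -0.1]
```

Only 2–3 mm to go. I'll creep on until the force shows contact with the plate.

```bash
python3 -m inch '[[0,0,0.001,0,0],[0,0,0.002,0,0],[0,0,0.002,0,0]]'; python3 -m inch '[[0,0,0.001,0,0],[0,0,0.0015,0,0],[0,0,0.0015,0,0]]'
python3 -c "from h import *;quick()"
```

```text
time: 18.1
eef_pos: [0.5725, -0.1711, -0.0483]
tcp_rot: [0.687, 0.727, 0.0, 0.0]
contact_force: [-1.0, 0.2, -0.2]
opening: 1.002
finger_force: 0.0
time: 18.35
eef_pos: [0.5739, -0.171, -0.0484]
tcp_rot: [0.687, 0.727, 0.0, 0.0]
contact_force: [-1.4, 0.1, -0.8]
opening: 1.004
finger_force: 0.0
top centre [658.4  71.8] size [58.9 89.7] yaw 0.058
top centre [665.7 -47.1] size [58.1 89. ] yaw 0.057
top centre [ 673.9 -166. ] size [60.1 92.2] yaw 0.06
side centre [ 680.5 -161.8] size [61.8 97.7] yaw 0.075
side centre [673.7 -42.8] size [60.5 96.8] yaw 0.055
side centre [667.3  76. ] size [61.  93.4] yaw 0.057

[ 0.5738 -0.171  -0.0485] [-1.3 -0.3 -0.2]
```

```bash
python3 -m inch '[[0,0,0.001,0,0],[0,0,0.001,0,0],[0,0,0.001,0,0]]'; python3 -m inch '[[0,0,0.001,0,0],[0,0,0.001,0,0],[0,0,0.001,0,0]]'
python3 -c "from h import *;quick()
p=ctrl.read_camera('top');cv2.imwrite('pics/top6.png',cv2.resize(p['pixels'][170:320,230:530,::-1],(800,400),interpolation=cv2.INTER_CUBIC))"
```

```text
time: 18.7
eef_pos: [0.5746, -0.1708, -0.0485]
tcp_rot: [0.687, 0.727, -0.0, -0.0]
contact_force: [-2.7, -0.1, 0.0]
opening: 1.0
finger_force: 0.0
time: 18.95
eef_pos: [0.5744, -0.1706, -0.0488]
tcp_rot: [0.687, 0.727, -0.001, -0.001]
contact_force: [-6.0, -0.3, 1.9]
opening: 1.001
finger_force: 0.0
top centre [658.9  71.8] size [58.  89.7] yaw 0.057
top centre [665.9 -47.1] size [57.8 89. ] yaw 0.057
top centre [ 674. -166.] size [60.2 92. ] yaw 0.057
side centre [ 680.3 -161.6] size [61.3 98.3] yaw 0.078
side centre [673.7 -43.1] size [60.5 96.2] yaw 0.055
side centre [667.2  76.2] size [60.8 93.7] yaw 0.057

[ 0.5744 -0.1706 -0.0488] [-5.5 -0.8  1.9]
```

View pics/top6.png

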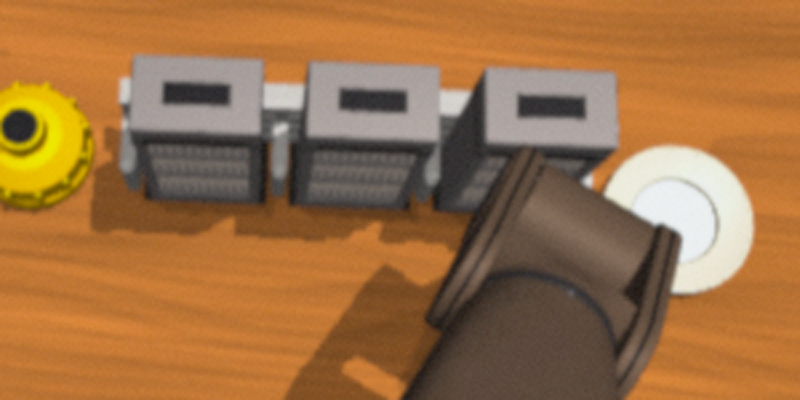

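The cassette's top (550,105) is in line with the parked ones, and the force rise says it's home. Retreating.

```bash
python3 -m inch '[[0,0,-0.003,0,0],[0,0,-0.01,-0.002,0],[0,0,-0.03,-0.005,0],[0,0,-0.06,-0.01,0],[0,0,-0.09,-0.02,0]]'; python3 -m inch '[[0,0,-0.01,-0.03,0],[0,0,-0.02,-0.07,0],[0,0,-0.02,-0.11,0],[0,0,-0.02,-0.14,0],[0,0,-0.02,-0.14,0]]'
python3 -c "from h import *;quick()
p=ctrl.read_camera('side');cv2.imwrite('pics/side7.png',cv2.resize(p['pixels'][100:340,150:470,::-1],(800,600)))
print([(i['at'],P(p,i['at'],0)[0]) for q in('cap','saucer') for i in ctrl.tip_of(q,p)[:1]])"
```

```text
time: 19.52
eef_pos: [0.485, -0.1758, -0.0286]
tcp_rot: [0.687, 0.727, 0.0, 0.0]
contact_force: [-0.9, -0.6, 1.0]
opening: 0.994
finger_force: 0.0
time: 19.93
eef_pos: [0.4706, -0.1801, 0.1202]
tcp_rot: [0.687, 0.727, 0.002, 0.008]
contact_force: [1.2, 0.2, -0.1]
opening: 1.005
finger_force: 0.0
top centre [659.   71.8] size [58.1 89.9] yaw 0.049
top centre [665.6 -47.1] size [58.4 89. ] yaw 0.057
top centre [ 674.1 -166.1] size [59.9 91.8] yaw 0.059
side centre [ 680.9 -161.4] size [62.1 98.8] yaw 0.085
side centre [673.8 -42.8] size [60.7 96.7] yaw 0.055
side centre [666.9  76.4] size [60.3 94.2] yaw 0.057

[ 0.4672 -0.1779  0.1139] [-0.6  0.6 -1.1]
[([382.8, 321.0], array([0.66192731, 0.21971384, 0.        ])), ([213.7, 174.2], array([ 0.65712238, -0.31632467,  0.        ]))]
```

View pics/side7.png

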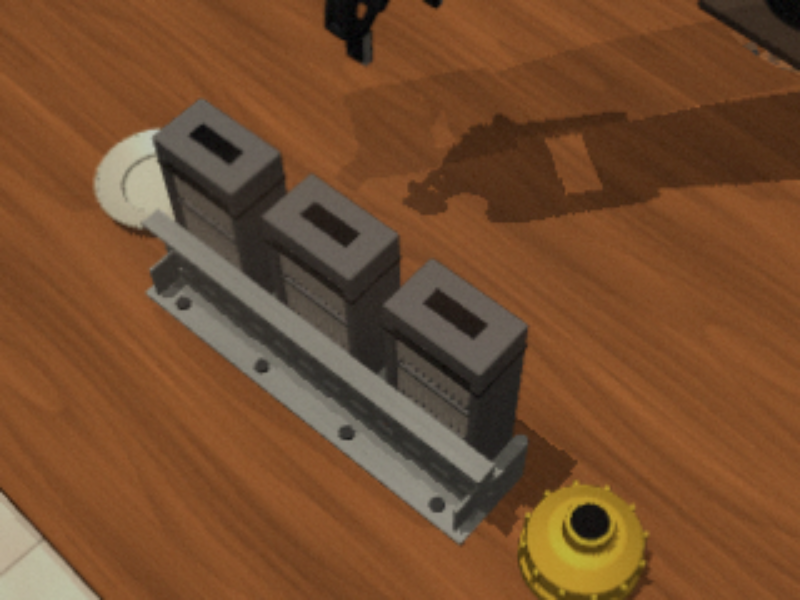

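All three cassettes stand square in line, with the pushed one at (220,150). Cap and saucer haven't moved, and the hand is clear.

```bash
python3 -c "from plant import ctrl;print(ctrl.sign_off())"
```

```text
the job is handed in; nothing more can be done
None
```

The cassette stands upright in the empty bay, level with the two parked ones and seated against the rear plate by the contact force; the hand is clear, the parked cassettes, cap and saucer show no shift, and the job is handed in, though sign-off gave no verdict.

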